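Charge the dial marking head and hang the dial carriers

TASK

Get the dial marking head ready for a run: raise its lever right up, take the brush from its stand, dip the tip well below the rim of the low metal pot, dab it gently on the round pad that the lever had covered, then rinse the tip well below the rim of the tall glass beaker, put the brush back hanging in its stand and bring the lever fully down again. Also hang every dial carrier that stands on the bench by its hole on the rack's pegs, one to a peg, at any point in the job. Leave the other things on the bench where they are, and do not tip the pot or the beaker.

Things in the scene. Friction and masses are not known exactly. Their poses are not given: they have to be found in the camera images.
- carrier0: Dial carrier (may be absent): bare metal plate upright on a foot, 140 mm tall, 60 wide (its y), 8 thick (its x), 300 g; dark dial on its -x face. Heavy foot 56 (x) x 60 x 12 mm. Origin: centre of the foot's underside; z up. Hanging hole through the plate along x, centred at height 80 mm, 22 wide, 26 high. Above it (93 to 140 mm) pinch the plate from above across its thickness.
- carrier1: Dial carrier (may be absent): bare metal plate upright on a foot, 140 mm tall, 60 wide (its y), 8 thick (its x), 300 g; dark dial on its -x face. Heavy foot 56 (x) x 60 x 12 mm. Origin: centre of the foot's underside; z up. Hanging hole through the plate along x, centred at height 80 mm, 22 wide, 26 high. Above it (93 to 140 mm) pinch the plate from above across its thickness.
- carrier2: Dial carrier (may be absent): bare metal plate upright on a foot, 140 mm tall, 60 wide (its y), 8 thick (its x), 300 g; dark dial on its -x face. Heavy foot 56 (x) x 60 x 12 mm. Origin: centre of the foot's underside; z up. Hanging hole through the plate along x, centred at height 80 mm, 22 wide, 26 high. Above it (93 to 140 mm) pinch the plate from above across its thickness.
- carrier3: Dial carrier (may be absent): bare metal plate upright on a foot, 140 mm tall, 60 wide (its y), 8 thick (its x), 300 g; dark dial on its -x face. Heavy foot 56 (x) x 60 x 12 mm. Origin: centre of the foot's underside; z up. Hanging hole through the plate along x, centred at height 80 mm, 22 wide, 26 high. Above it (93 to 140 mm) pinch the plate from above across its thickness.
- rack: Fixed rack: a 16 mm square bar along its y (330 mm long, top 233 mm high, front face at x = 0) on two end posts (y = +-150 mm; feet from x = -65 to +45 mm), with four pegs that point along its -x, towards the robot; open below. Origin on the table below the bar's front face; z up.
- peg0 (a point): Middle of peg 0, 230 mm above the table, axes as the rack's. Steel peg 10 mm thick, 75 mm long along rack x, from the bar's front (38 mm behind this point, 225 mm high) to the free end at -x (38 mm in front of it, 235 mm high). Pegs are 72 mm apart; peg 0 is at the rack's -y end.
- peg1 (a point): Middle of peg 1, 230 mm above the table, axes as the rack's. Steel peg 10 mm thick, 75 mm long along rack x, from the bar's front (38 mm behind this point, 225 mm high) to the free end at -x (38 mm in front of it, 235 mm high). Pegs are 72 mm apart; peg 0 is at the rack's -y end.
- peg2 (a point): Middle of peg 2, 230 mm above the table, axes as the rack's. Steel peg 10 mm thick, 75 mm long along rack x, from the bar's front (38 mm behind this point, 225 mm high) to the free end at -x (38 mm in front of it, 235 mm high). Pegs are 72 mm apart; peg 0 is at the rack's -y end.
- peg3 (a point): Middle of peg 3, 230 mm above the table, axes as the rack's. Steel peg 10 mm thick, 75 mm long along rack x, from the bar's front (38 mm behind this point, 225 mm high) to the free end at -x (38 mm in front of it, 235 mm high). Pegs are 72 mm apart; peg 0 is at the rack's -y end.
- head: Fixed marking head: grey base 240 x 110 mm, 30 mm high, from 75 mm before (-x) to 165 mm behind its origin, with two cheeks at x = 130 mm up to 98 mm. Origin on the table under the pad's centre; z up.
- head_lever (a joint): Angle of the head's lever: 0 = down, level, pointing along the head's -x with its rubber foot over the pad; grows as the free end is raised, to 1.45 (almost upright, tipped back). Stiff hinge (about 2 N at the grip): it stays wherever it is left. Starts nearly down.
- lever_grip (a point): Grip point on the lever's black cross handle: a round bar 12 mm thick along the head's y, 48 mm to the +y side of the arm's middle (arm 18 mm wide); the bar goes on 30 mm beyond. It circles at 155 mm radius about a hinge axis along the head's y, 130 mm behind (+x) the head's origin and 80 mm above the table. This point's axes turn with the lever.
- pad_top (a point): Centre of the top of the round black pad, 44 mm across, about 52 mm above the table, which gives 8 mm downwards on a spring (1 to 4 N). The lever's foot covers it while the lever is down; with the lever fully up nothing stands within 60 mm of the pad above it.
- stand_seat (a point): Where the middle of the brush collar's underside rests, 100 mm above the table, on the fork of the fixed brush stand. Fork slot 20 mm wide along y, from 30 mm before to 15 mm behind this point, open to its -x; post at +x. Base 90 x 80 mm. Axes as the stand's; z up.
- brush: Brush, hanging tip down in the stand by its collar. 160 mm long, 50 g, round. Origin at the tip; z points up along the brush. 12 mm thick up to the collar (30 mm across, from 85 to 93 mm above the tip); above that a wooden handle 14 mm thick from 93 to 160 mm, to be gripped from above.
- pot: Low open metal pot, loose, 76 mm across, 55 mm high, walls 4 mm, floor 6 mm thick, 300 g. Origin: centre of the underside.
- beaker: Taller open glass beaker, loose, 72 mm across, 85 mm high, walls 3 mm, floor 5 mm thick, 250 g. Origin: centre of the underside.
- cork_block: Cork block 60 mm across, 35 mm high: not part of the job, to be left alone. Origin: centre of the underside.
- parts_box: Flat grey parts box 60 x 90 x 18 mm: not part of the job, to be left alone. Origin: centre of the underside.
- dispenser: White jar with a steel cap, 60 mm across, 100 mm high: not part of the job, to be left alone. Origin: centre of the underside.
- marker: White marker pen 130 mm long along its y, 14 mm thick: not part of the job, to be left alone. Origin: centre of the underside.
- small_jar: Amber jar with black lid, 52 mm across, 50 mm high: not part of the job, to be left alone. Origin: centre of the underside.
- eraser: Green eraser 30 x 55 x 12 mm: not part of the job, to be left alone. Origin: centre of the underside.
Mind the look-alikes: they are no part of the job. Leave any pink look-alike of the carrier0 alone.

How it is judged:
By the outcome, as a careful person would: the job done as asked, in the order asked, and still so for the second after the job is handed in, with the robot touching nothing.
Of carrier0, carrier1, carrier2, carrier3 only 2 to 4 are there at a start; the rules pass over those that are not, and their reading is None.
At some moment in a run one of carrier0, carrier1, carrier2, carrier3 may be knocked a few centimetres aside while the robot is not near it.
It also fails if it takes over 210 s, if anything falls off the work surface, if the arm or the gripper's body presses on something with over 40 N, if the wrist force passes 120 N, or if a joint passes its speed limit or range.

ROBOT

A 7-joint arm with a two-finger parallel gripper is mounted at the origin on the work surface. World frame = base frame: x ahead of the robot, y to its left, z up, the work surface at z = 0. Lengths are in mm, angles in degrees, forces in N, time in s.
With the tool pointing down it reaches from about 425 to 1025 mm from the base axis. Payload 3.6 kg.
Tool frame: the origin (TCP) lies midway between the tips of the shut fingers; the grasp point (between the pads) lies behind it (r.grip_point_offset is the z of the grasp point in the tool frame, in mm); z points along the fingers, y is the line along which they close (so a half turn about z gives the same grasp; the last joint's range is limited). The gripper opens to 85 mm and grips with 20 to 120 N. Pads are 22 mm wide; open, the fingers measure 114 mm over their backs; the gripper's body (76 mm by 85 mm) begins 54 mm behind the grasp point. The pads swing forward as they close: fully open they stand 13 mm farther back than shut.
Start: joints at [59.215, 33.873, 2.773, 92.16, -1.908, 54.013, -1.931], TCP at [311.298, -654.769, 231.302] pointing down, gripper open.
Joint ranges: [-153.93, 153.93], [-27.13, 128.08], [-72.61, 78.16], [10.71, 143.7], [-87.88, 267.88], [4.46, 118.87], [-176.78, 176.78]. Speed limits (degrees/s): [147.25, 147.25, 180, 180, 180, 180, 180].

INTERFACE

Orientations are given as [roll, pitch, yaw] about the fixed x, y, z axes, in that order (R = Rz(yaw) Ry(pitch) Rx(roll)).
In Python, from bench import r, grab_frame, job gives the robot as it stands.
- The arm moves only by the tool send_rows, never from a script. Its argument "deltas" is text: rows parted by semicolons, each of 7 numbers parted by spaces: the shift along the world's x, y, z scaled (see below), then the turn, a rotation vector about the world's x, y, z scaled (see below), then the opening, from 0 (shut) to 1 (fully open). A call has 1 to 8 rows; each row is the pose to reach, as a shift and turn from the pose commanded when the call began, turning the shorter way round; what a row does not reach only later rows make up. The controller multiplies each number of a shift by 20 cm and each number of a turn by 2 pi rad. A row lasts 1/12 s, in which the tool goes at most 41.7 mm and 7.16 degrees, less where a joint would pass 70% of its speed; a pose out of reach is approached as far as the arm can. A call with a number of a shift or a turn outside -1 to 1 is refused whole. A call with a gripper value outside its range is refused whole. The fingers move at their own pace and stop on an object; "squeeze" is the grip in N (left out, the last holds). Time passes only in rows, so rows that repeat a pose let the fingers close. It gives the time, the measured TCP pose, the force, the opening and the grip force at its end, in the units of the state.
- r.get_state(): the state, without advancing time (a new reading comes with each control period).
- grab_frame(name): name is "side" or "top" or "wrist"; returns a dict with "image" (420x560x3 uint8, red, green, blue), "z_map" (420x560 float32, mm along the optical axis (not along the pixel's ray), 0 where there is no reading), "fx", "fy", "cx", "cy" (pixels), "view" (4x4, takes a point from world to camera coordinates). Camera axes: x right, y down, z forward; pixel columns grow to the right and rows downward; lengths in mm; the calibration is good to about 2 mm. A picture is of the moment at which its call begins.
- job.job_done(): hands the job in; it is judged then, once.
The state is a dict: "time_s": time; "joints": joint angles; "joint_velocities": joint speeds; "joint_efforts": joint torques, N m; "tool_pos": TCP position; "tool_rot": TCP orientation; "contact_force": force on the tool from outside, world axes, zero at the start; "moment": the same for the moment, N m; "width": opening from 0.0 (shut) to 1.0 (fully open); "grasp_force": force on a finger pad.
Only numpy, scipy, OpenCV 4.12 (cv2) and the standard library are available. Lean on these libraries where they do the work, as an engineer would, in place of code of your own. Each camera call takes 0.05 s, during which the arm holds its last target. There are 200 camera calls.

## Working session

There is one attempt and no reset: what is moved stays moved. The work goes in short steps, Python scripts to look and compute and a tool call to move; the robot and the scene stay as the last step left them, time stands still between calls to the robot, and variables do not carry over. Pictures are saved under pics/ and viewed, at most 14 in all, crops included, and the job is handed in when it is done.

Besides the shell and the picture viewer there is one more tool, called as name(argument=value, ...) on one line, values as JSON. send_rows: Moves the arm, as the interface text tells. Shifts and turns lie within -1 to 1; 1 stands for 20 cm of shift or 2 pi rad of turn. Its arguments: {"type":"object","properties":{"deltas":{"type":"string"},"squeeze":{"type":"number"}},"required":["deltas"]}

```bash
ls; mkdir -p pics
cat > h.py <<'E'
import numpy as np,cv2
from bench import r,grab_frame,job
def snap(n,f):
    d=grab_frame(n); cv2.imwrite('pics/'+f+'.png',cv2.cvtColor(d['image'],cv2.COLOR_RGB2BGR)); np.savez('pics/'+f+'.npz',**d); return d
def load(f): return dict(np.load('pics/'+f+'.npz'))
def world(d):
    z=d['z_map'];v,u=np.mgrid[:z.shape[0],:z.shape[1]]
    P=np.stack([(u-d['cx'])/d['fx']*z,(v-d['cy'])/d['fy']*z,z,np.ones_like(z)],-1)
    W=P@np.linalg.inv(d['view']).T; W=W[...,:3]; W[z<=0]=np.nan; return W
def proj(d,p):
    c=d['view']@np.append(p,1); return c[0]/c[2]*d['fx']+d['cx'],c[1]/c[2]*d['fy']+d['cy']
E
python3 - <<'E'
from h import *
for n in('top','side'):
    d=snap(n,n+'0'); print(n,d['fx'],d['cx'],np.linalg.inv(d['view']).round(2).tolist())
s=r.get_state();print(s,r.grip_point_offset)
E
```

```text
pics
top 545.3221269250249 277.98289675810275 [[0.02, -0.99, 0.13, 332.8], [-1.0, -0.02, 0.03, -23.65], [-0.02, -0.13, -0.99, 1531.28], [0.0, 0.0, 0.0, 1.0]]
side 388.9457421307779 280.0926764702121 [[-0.97, -0.13, 0.2, 258.8], [-0.23, 0.47, -0.85, 1044.87], [0.01, -0.87, -0.49, 744.68], [0.0, 0.0, 0.0, 1.0]]
{'time_s': 0.1, 'joints': array([59.21451782, 33.92273551,  2.76767422, 92.22988468, -1.90845443,
       54.0132099 , -1.93063711]), 'joint_velocities': array([ 0.06982297, -0.04539577, -0.14796637, -0.20055894,  0.01654388,
        0.11080884, -0.03949794]), 'joint_efforts': array([ 3.93161419e-03, -5.49998081e+01,  1.55356586e+00, -1.98824018e+01,
        9.82001773e-03,  3.84225961e-03, -9.34007261e-06]), 'tool_pos': array([ 310.98399145, -654.07145251,  230.22136093]), 'tool_rot': array([-1.79880461e+02,  6.40007192e-03,  2.54328006e+01]), 'contact_force': array([-0.17358869,  0.71295519, -0.79255037]), 'moment': array([ 0.02701168, -0.05055475, -0.02053428]), 'grasp_force': 0.0, 'width': 0.9965970153731563} -18.700000000000003
```

View pics/top0.png

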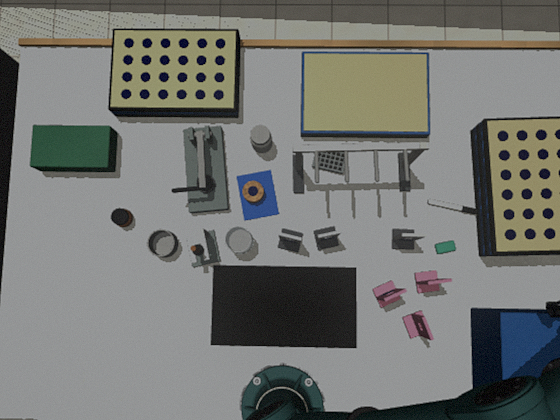

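View pics/side0.png

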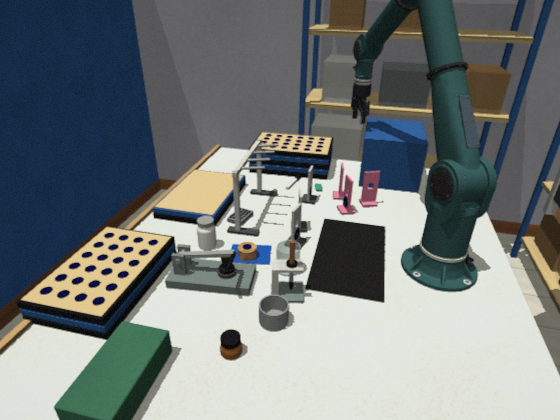

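The top view shows three bare carriers at (290,240), (327,238) and (405,239), and pink look-alikes at (388,292), (430,281) and (418,325). The head is at (205,170) with its handle at (187,189). The brush and stand are at (204,248), the pot at (163,243), the beaker at (240,240) and the rack pegs at x = 328–405. Next are enlarged crops.

Run:
```python
from h import *
im=cv2.imread('pics/top0.png')
a=cv2.resize(im[120:275,145:305],None,fx=3.8,fy=3.8,interpolation=cv2.INTER_CUBIC);cv2.imwrite('pics/c1.png',a)
a=cv2.resize(im[130:260,270:430],None,fx=4.5,fy=4.5,interpolation=cv2.INTER_CUBIC);cv2.imwrite('pics/c2.png',a)
d=load('top0');W=world(d);np.save('pics/W.npy',W)
def at(n,u,v,k=0): print(n,(u,v),W[v,u].round(0))
# heights clusters
z=W[...,2]; print(np.nanmedian(z[360:380,150:200]))
for n,(u0,u1,v0,v1,zl,zh) in dict(pot=(145,180,225,262,48,62),beaker=(222,262,222,262,75,95),carA=(275,305,225,255,110,150),carB=(312,342,225,255,110,150),carC=(388,422,225,255,110,150),rackbar=(290,430,140,165,222,245),pegs=(318,415,165,222,218,245),stand=(185,225,225,270,85,110),brush=(185,225,225,270,130,200),lever=(170,215,125,205,60,105),base=(170,235,120,220,20,40)).items():
    w=W[v0:v1,u0:u1].reshape(-1,3); m=(w[:,2]>zl)&(w[:,2]<zh); w=w[m]
    if len(w)==0: print(n,'none');continue
    c,s,a=cv2.minAreaRect(w[:,:2].astype(np.float32))
    print(n,len(w),'mean',w.mean(0).round(0),'rect',np.round(c),np.round(s),round(a,1))
```

```text
0.5189104247194791
pot 141 mean [435. 336.  54.] rect [435. 336.] [74. 76.] 0.3
beaker 110 mean [448. 126.  84.] rect [448. 124.] [70. 70.] 1.1
carA 93 mean [451. -15. 137.] rect [452. -16.] [59.  8.] 76.9
carB 95 mean [ 459. -115.  138.] rect [ 459. -116.] [ 8. 60.] 13.2
carC 95 mean [ 460. -325.  137.] rect [ 460. -327.] [57.  8.] 89.1
rackbar 1246 mean [ 658. -185.  233.] rect [ 645. -185.] [ 57. 331.] 1.8
pegs 219 mean [ 598. -213.  237.] rect [ 598. -191.] [ 41. 216.] 0.8
stand 471 mean [431. 227. 101.] rect [432. 204.] [83. 98.] 13.3
brush 44 mean [414. 224. 165.] rect [415. 225.] [14. 14.] 1.1
lever 603 mean [684. 232.  93.] rect [656. 238.] [ 91. 200.] 78.6
base 2410 mean [637. 222.  30.] rect [648. 227.] [241. 111.] 6.3
```

View pics/c1.png

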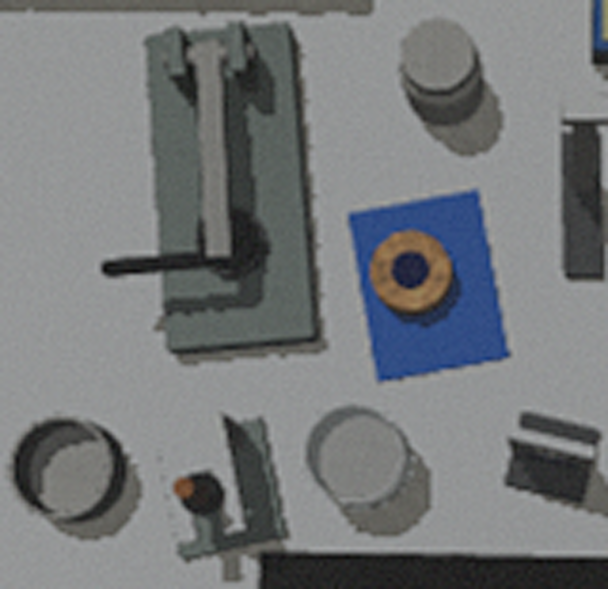

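View pics/c2.png

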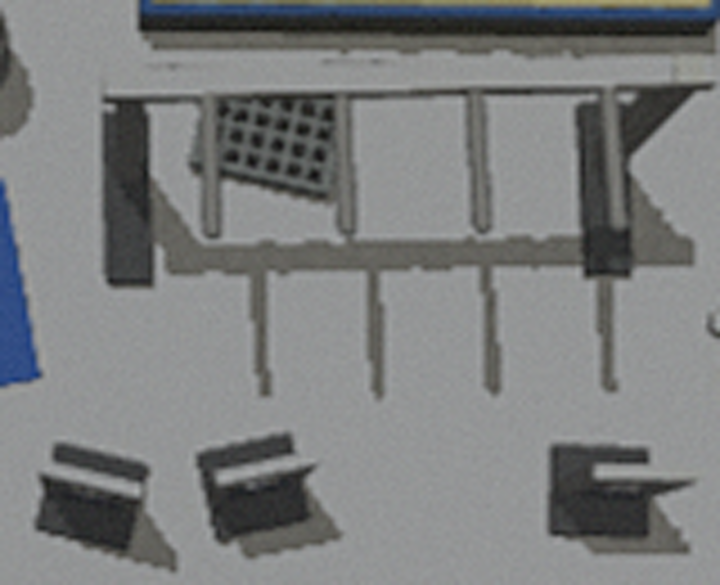

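The crops confirm the bare metal carriers at c2 (95,490), (260,480) and (605,485). Four pegs run from the bar at c2 x = 210, 345, 478 and 612. The lever handle bar is at c1 (105–230,265). The stand and brush are at c1 (200–280,430–560). Next I'll measure the stand, rack, head and pegs.

Run:
```python
from h import *
W=np.load('pics/W.npy')
def sel(u0,u1,v0,v1,zl,zh):
    w=W[v0:v1,u0:u1].reshape(-1,3); return w[(w[:,2]>zl)&(w[:,2]<zh)]
print('stand heights map (rows v 228-270, cols u190-226)')
for v in range(226,272,2): print(v,' '.join('%4d'%(-9 if np.isnan(x) else x) for x in W[v,188:226:2,2]))
print(W[248,204],W[260,204],W[248,220])
for v in range(226,272,8): print(v,W[v,190:226:8,:2].round(0).tolist())
# bar
w=sel(290,432,138,158,226,240);c,s,a=cv2.minAreaRect(w[:,:2].astype(np.float32));print('bar',c,s,a)
A=np.polyfit(w[:,1],w[:,0],1);print('bar slope deg',np.degrees(np.arctan(A[0])))
for u0,u1 in((311,322),(341,352),(371,382),(401,411)):
    w=sel(u0,u1,155,186,215,245); 
    if len(w)>5: print('peg',len(w),w.mean(0).round(1),w[:,0].min().round(),w[:,0].max().round(),np.polyfit(w[:,0],w[:,1],1)[0].round(3),w[:,1].min(),w[:,1].max())
# base
w=sel(165,240,115,222,24,36);print('base',cv2.minAreaRect(w[:,:2].astype(np.float32)))
# handle
w=sel(165,195,180,196,50,130);print('handle',len(w),w.mean(0),w.min(0),w.max(0),np.polyfit(w[:,1],w[:,0],1))
w=sel(192,210,130,195,70,140);q=np.polyfit(w[:,0],w[:,2],1);print('arm slope',np.degrees(np.arctan(q[0])),np.degrees(np.arctan(np.polyfit(w[:,0],w[:,1],1)[0])),w.mean(0))
for n,b in dict(A=(275,305,225,255),B=(312,342,225,255),C=(388,422,225,255)).items():
    w=sel(*b,125,150);print(n,w.mean(0).round(1),np.degrees(np.arctan(np.polyfit(w[:,1],w[:,0],1)[0])),cv2.minAreaRect(w[:,:2].astype(np.float32)))
s=cv2.imread('pics/side0.png')
cv2.imwrite('pics/c3.png',cv2.resize(s[170:330,160:350],None,fx=3.5,fy=3.5,interpolation=cv2.INTER_CUBIC))
```

```text
stand heights map (rows v 228-270, cols u190-226)
226    2   -2    5    3    0    5    0    2    5    2    0    0   -3    2    3    0    5    6   -1
228   -9    1   -6    0   -4    0    0  104   -1   -3   -1    2    6    1    4   -2    3    2   -1
230    0    3    5  100  103  103  102  100   79   36    0   10    8    0    3    1    5    0   -3
232   95   94  104  104  104   96   96   94   80   52   10    5    4   -7    1    5   -5    4    3
234   99  103  101  101   96   97   99   98   92   55   14   11   13   12    0    1    1    6    5
236  101  101   99  102  102  102  104  107   95   54   20    9   13    6    0    0    1    3   80
238   99   98  101  105   96  102   98   99  101   12    6   11    9   14    5   10   -1   -1   79
240   94  106   97  101   98  100  100  101   98    8   14   15    8    3   -1   -3    0    2   92
242   97  101  101  101   99   93   99  101  106    7   12   10    9    4   -3   -1    1    3    3
244   98  100  100   99  105  105   10  101  105   95   10   10    7    9    3   -1   -3   -4    5
246   98  171  175  177  144  108  109  104   98   99    6  
[... 2439 characters left out ...]
75790405)
handle 107 [574.3014072  269.01894087 107.83349247] [566.08696961 238.78878445  98.25598207] [583.15769989 302.30256997 117.05136498] [-1.02741243e-01  6.01940747e+02]
arm slope -6.400578233886373 3.5752012878239783 [662.2093133  227.33842311  96.5408513 ]
A [451.2 -15.6 139.1] 12.90793530236354 ((451.8593444824219, -15.768585205078125), (58.85527801513672, 8.370146751403809), 77.10027313232422)
B [ 459.  -114.9  140.2] -12.825838389643708 ((459.45391845703125, -115.74293518066406), (8.189844131469727, 59.91368865966797), 13.196481704711914)
C [ 459.9 -325.2  139. ] 0.5185646376138696 ((460.14013671875, -324.87420654296875), (52.66923904418945, 7.994222164154053), 89.4694595336914)
```

View pics/c3.png

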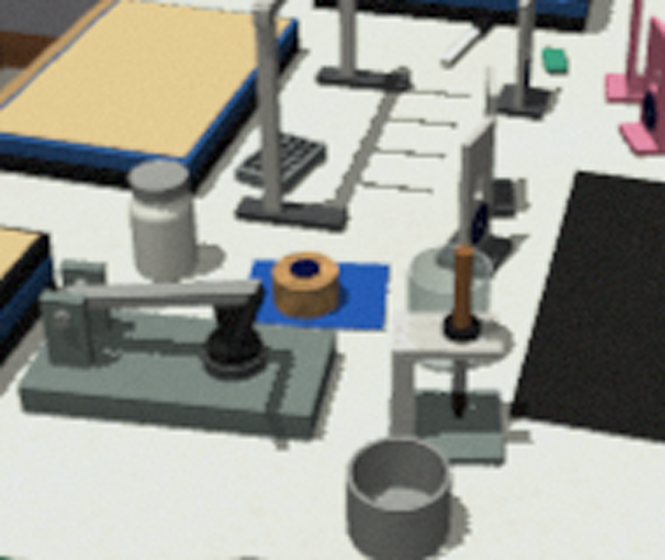

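Poses found (world, mm):
- **Carriers:** A (451,-16, yaw -13°), B (459,-115, yaw +13°) and C (460,-325, yaw 0°).
- **Pegs, middle:** (613,-293), (611,-222), (609,-150) and (607,-78). Rack yaw is about 2°.
- **Head:** origin (603,222), yaw 6°, with the lever grip near (574,267,100).
- **Brush, pot and beaker:** (415,225), (435,336) and (448,125).

Possible confusions are the bare carriers A, B and C against the pink ones at (388,292), (430,281) and (418,325). I choose the bare grey ones. The carrier tops measure 137–140 mm high, as they should. I'll start with C.

send_rows(deltas="0.37 0.8 0 0 0 0.15 1;0.37 0.8 0 0 0 0.15 1;0.37 0.8 0 0 0 0.15 1;0.37 0.8 0 0 0 0.15 1;0.37 0.8 0 0 0 0.15 1;0.37 0.8 0 0 0 0.15 1;0.37 0.8 0 0 0 0.15 1;0.37 0.8 0 0 0 0.15 1")

```text
time_s: 0.77
tool_pos: [385.3, -493.9, 231.0]
tool_rot: [-180.0, -0.0, 79.8]
contact_force: [-0.1, 0.1, -0.0]
width: 0.998
grasp_force: 0.0
```

send_rows(deltas="0.37 0.85 0 0 0 0.028 1;0.37 0.85 0 0 0 0.028 1;0.37 0.85 0 0 0 0.028 1;0.37 0.85 0 0 0 0.028 1;0.37 0.85 0 0 0 0.028 1;0.37 0.85 0 0 0 0.028 1;0.37 0.85 0 0 0 0.028 1")

```text
time_s: 1.35
tool_pos: [459.7, -323.3, 231.2]
tool_rot: [-180.0, -0.0, 89.7]
contact_force: [0.4, -1.2, -1.1]
width: 1.0
grasp_force: 0.0
```

```bash
cat >> h.py <<'E'
def cars(W,boxes,zl=118,zh=152):
    for n,(x0,x1,y0,y1) in boxes.items():
        m=(W[...,2]>zl)&(W[...,2]<zh)&(W[...,0]>x0)&(W[...,0]<x1)&(W[...,1]>y0)&(W[...,1]<y1)
        w=W[m]
        if len(w)<10: print(n,len(w));continue
        c,s,a=cv2.minAreaRect(w[:,:2].astype(np.float32)); print(n,len(w),w.mean(0).round(1),np.round(c,1),np.round(s,1),round(a,1),'y',w[:,1].min().round(1),w[:,1].max().round(1))
E
python3 - <<'E'
from h import *
b=dict(A=(400,500,-70,40),B=(410,510,-175,-60),C=(410,510,-390,-260))
d=snap('top','t1');cars(world(d),b)
d=snap('side','s1');cars(world(d),b)
d=snap('wrist','w1');print(d['view'].round(3).tolist());cars(world(d),b,128)
print(r.get_state()['tool_pos'],r.get_state()['joints'])
E
```

```text
A 89 [451.1 -15.3 138.9] [451.5 -15.7] [58.8  8.4] 77.0 y -43.6 13.5
B 90 [ 459.  -115.6  139.1] [ 459.6 -115.8] [ 8.4 59.9] 12.8 y -145.3 -86.5
C 75 [ 459.7 -321.1  137.6] [ 460.1 -322.7] [46.8  7.8] 89.0 y -346.1 -299.3
A 81 [451.   -8.4 132.3] [450.9 -14.1] [65.3  9.4] 75.8 y -46.9 17.2
B 38 [ 459.3 -110.6  134.7] [ 460.3 -114.5] [ 7.1 63.9] 11.7 y -146.5 -83.2
C 38 [ 458.3 -322.1  133.4] [ 459.2 -326. ] [ 8.6 62.3] 0.1 y -357.2 -294.9
[[1.0, -0.01, -0.002, -460.905], [-0.009, -0.948, 0.319, -346.3], [-0.005, -0.319, -0.948, 278.381], [0.0, 0.0, 0.0, 1.0]]
A 0
B 0
C 963 [ 459.9 -326.1  139.4] [ 460.  -328.6] [60.6  7.8] 89.3 y -358.9 -298.3
[ 458.21849005 -326.64135479  231.04103519] [ 43.39934742  22.99600231 -16.57008977 112.82871646   9.0865162
  45.42199609  21.01159305]
```

View pics/w1.png

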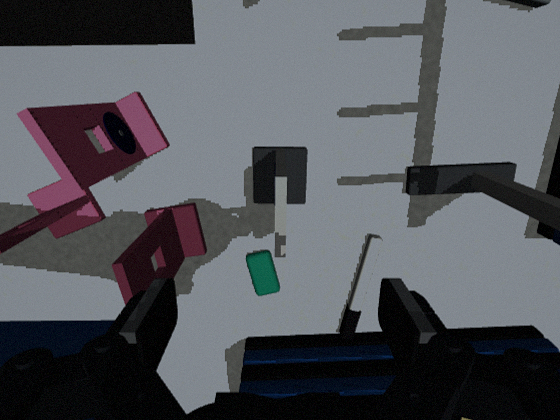

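The wrist view shows the bare carrier C between the fingers at (280,215). I'll lower and pinch it.

send_rows(deltas="0.004 -0.016 -0.3 0 0 0 1;0.004 -0.016 -0.5 0 0 0 1;0.004 -0.016 -0.65 0 0 0 1;0.004 -0.016 -0.65 0 0 0 1;0.004 -0.016 -0.65 0 0 0 0;0.004 -0.016 -0.65 0 0 0 0;0.004 -0.016 -0.65 0 0 0 0;0.004 -0.016 -0.65 0 0 0 0", squeeze=60)

```text
time_s: 2.17
tool_pos: [461.7, -329.2, 103.8]
tool_rot: [179.8, 0.2, 89.5]
contact_force: [-0.3, -0.5, -1.6]
width: 0.456
grasp_force: 0.0
```

send_rows(deltas="0 0 0 0 0 0 0;0 0 0 0 0 0 0;0 0 0 0 0 0 0;0 0 0 0 0 0 0")

```text
time_s: 2.5
tool_pos: [460.6, -328.5, 102.7]
tool_rot: [179.9, 0.1, 89.5]
contact_force: [-1.7, 0.4, 7.8]
width: 0.085
grasp_force: 59.7
```

send_rows(deltas="0 0 0.2 0 0 0 0;0 0 0.4 0 0 0 0;0 0 0.6 0 0 0 0;0.1 0.08 0.78 0 0 0.007 0;0.25 0.168 0.78 0 0 0.007 0;0.4 0.168 0.78 0 0 0.007 0;0.4 0.168 0.78 0 0 0.007 0;0.4 0.168 0.78 0 0 0.007 0")

```text
time_s: 3.17
tool_pos: [541.4, -293.0, 257.2]
tool_rot: [180.0, -0.0, 92.2]
contact_force: [-1.5, 0.6, -3.3]
width: 0.086
grasp_force: 59.7
```

Run:
```python
from h import *
d=snap('top','t2');W=world(d)
cars(W,dict(held=(500,600,-340,-250)),285,305)
cars(W,dict(held=(500,600,-340,-250)),160,300)
d=snap('side','s2');W=world(d)
cars(W,dict(held=(500,600,-340,-250)),160,330)
cv2.imwrite('pics/c4.png',cv2.resize(cv2.cvtColor(d['image'],cv2.COLOR_RGB2BGR)[100:270,210:380],None,fx=3.5,fy=3.5,interpolation=cv2.INTER_CUBIC))
print(r.get_state()['tool_pos'],r.get_state()['tool_rot'])
```

```text
held 38 [ 537.6 -273.8  292.9] [ 535.9 -277.2] [29.3 11.9] 60.9 y -287.5 -264.2
held 438 [ 536.4 -282.   197.1] [ 555.4 -287.8] [85.8 51. ] 3.9 y -316.2 -263.3
held 466 [ 540.2 -283.1  252.2] [ 543.3 -284.7] [88.2 68.4] 30.2 y -328.7 -258.1
[ 538.24792316 -294.4876571   256.22636879] [-1.79803095e+02 -3.67307504e-02  9.19999463e+01]
```

View pics/c4.png

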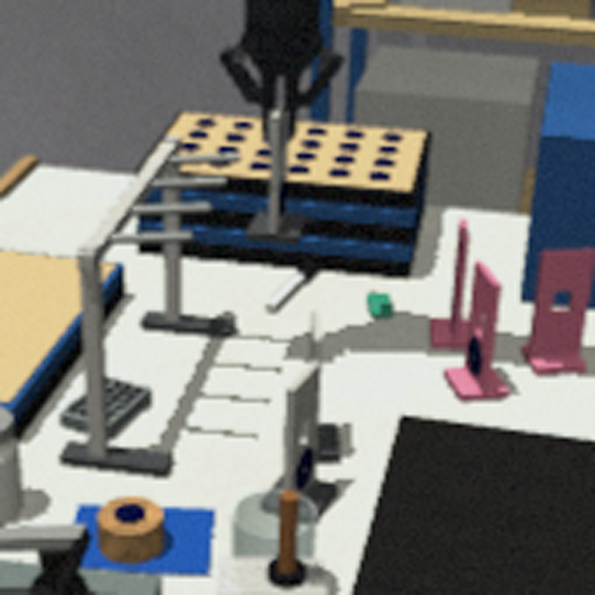

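The carrier is held upright just in front of the far peg, at crop (275,170). I'll insert it.

send_rows(deltas="0.12 0.004 0 0 0 0 0;0.24 0.008 0 0 0 0 0;0.35 0.013 0 0 0 0 0;0.35 0.013 0 0 0 0 0;0.35 0.013 -0.03 0 0 0 0;0.35 0.013 -0.06 0 0 0 0;0.35 0.013 -0.065 0 0 0 0;0.35 0.013 -0.065 0 0 0 0")

```text
time_s: 3.93
tool_pos: [608.8, -292.6, 246.4]
tool_rot: [-180.0, 0.1, 91.9]
contact_force: [-1.9, 1.6, 9.8]
width: 0.085
grasp_force: 61.9
```

send_rows(deltas="0 0 -0.005 0 0 0 0.3;0 0 -0.005 0 0 0 0.4;0 0 -0.005 0 0 0 0.4;0 0 -0.005 0 0 0 0.4;0 0 0.1 0 0 0 0.4;0 0 0.3 0 0 0 0.4;0 0 0.4 0 0 0 0.5;0 0 0.4 0 0 0 1")

```text
time_s: 4.6
tool_pos: [613.1, -292.8, 330.1]
tool_rot: [179.5, 0.2, 92.0]
contact_force: [0.8, 0.3, 0.3]
width: 0.631
grasp_force: 0.0
```

send_rows(deltas="-0.2 0.2 0 0 0 0 1;-0.4 0.4 0 0 0 0 1;-0.6 0.6 0 0 0 0.01 1;-0.72 0.8 0 0 0 0.02 1;-0.72 0.89 0 0 0 0.03 1;-0.72 0.89 0 0 0 0.03 1;-0.72 0.89 0 0 0 0.03 1")

```text
time_s: 5.18
tool_pos: [462.4, -108.6, 323.7]
tool_rot: [-179.8, -0.1, 103.2]
contact_force: [1.1, -0.2, 0.5]
width: 1.0
grasp_force: 0.0
```

Run:
```python
from h import *
b=dict(A=(400,500,-70,40),B=(410,510,-175,-60))
d=snap('top','t3');W=world(d);cars(W,b); cars(W,dict(hung=(560,660,-340,-250)),265,300)
d=snap('wrist','w3');cars(world(d),b,128)
d=snap('side','s3')
cv2.imwrite('pics/c5.png',cv2.resize(cv2.cvtColor(d['image'],cv2.COLOR_RGB2BGR)[100:270,210:380],None,fx=3.5,fy=3.5,interpolation=cv2.INTER_CUBIC))
print(r.get_state()['tool_pos'],r.get_state()['tool_rot'])
```

```text
A 89 [451.1 -15.3 138.8] [451.6 -15.5] [59.2  8.2] 77.2 y -43.5 13.3
B 12 [453.3 -89.3 138.4] [453.6 -89.4] [8.  5.1] 3.6 y -92.1 -86.6
hung 144 [ 609.6 -292.9  281.1] [ 610.2 -292.5] [ 9.3 60.9] 3.0 y -323.1 -262.1
A 691 [451.6 -13.8 139.6] [451.5 -14.6] [60.1  7.9] 77.0 y -44.6 15.1
B 525 [ 458.7 -112.6  139.4] [ 459.  -114.8] [ 7.5 60.6] 13.0 y -144.6 -84.5
[ 466.06956282 -114.45558238  324.07415847] [-1.79991615e+02  3.80232254e-02  1.02805793e+02]
```

View pics/c5.png

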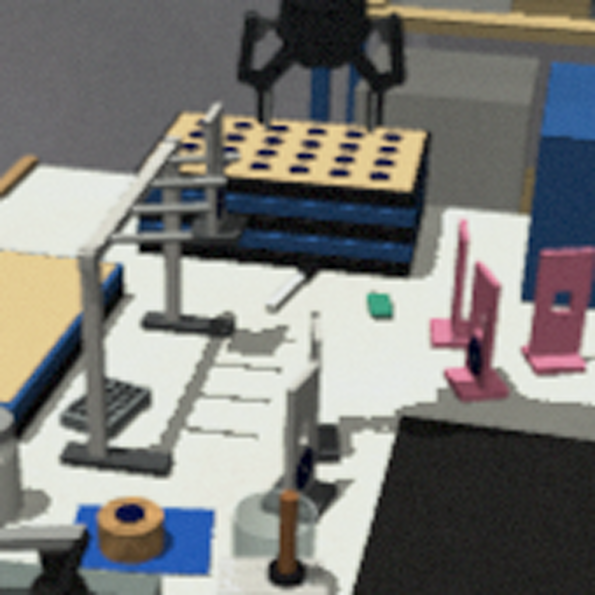

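C hangs on its peg at crop (215,170), with its top at 281 mm and centred at y = -293. Now carrier B.

send_rows(deltas="-0.035 -0.006 -0.2 0 0 0 1;-0.035 -0.006 -0.4 0 0 0 1;-0.035 -0.006 -0.6 0 0 0 1;-0.035 -0.006 -0.7 0 0 0 1;-0.035 -0.006 -0.7 0 0 0 1")

```text
time_s: 5.75
tool_pos: [456.1, -116.1, 179.7]
tool_rot: [-179.5, -0.2, 102.7]
contact_force: [-0.3, 0.2, 0.4]
width: 1.0
grasp_force: 0.0
```

send_rows(deltas="0 0 -0.2 0 0 0 1;0 0 -0.3 0 0 0 1;0 0 -0.415 0 0 0 1;0 0 -0.415 0 0 0 1;0 0 -0.415 0 0 0 0;0 0 -0.415 0 0 0 0;0 0 -0.415 0 0 0 0;0 0 -0.415 0 0 0 0")

```text
time_s: 6.42
tool_pos: [460.3, -115.4, 102.8]
tool_rot: [179.8, 0.1, 102.8]
contact_force: [0.2, 0.2, 0.1]
width: 0.452
grasp_force: 0.0
```

send_rows(deltas="0 0 0 0 0 0 0;0 0 0 0 0 0 0;0 0 0 0 0 0 0;0 0 0 0 0 0 0")

```text
time_s: 6.75
tool_pos: [459.9, -115.1, 102.0]
tool_rot: [179.9, 0.0, 102.8]
contact_force: [-0.2, -0.2, 6.4]
width: 0.082
grasp_force: 59.7
```

send_rows(deltas="0 0 0.2 0 0 0 0;0 0 0.4 0 0 0 0;0 0 0.6 0 0 -0.01 0;0.1 -0.08 0.78 0 0 -0.03 0;0.25 -0.18 0.78 0 0 -0.03 0;0.4 -0.18 0.78 0 0 -0.03 0;0.4 -0.18 0.78 0 0 -0.03 0;0.4 -0.18 0.78 0 0 -0.03 0")

```text
time_s: 7.42
tool_pos: [539.8, -150.8, 256.6]
tool_rot: [-179.9, -0.1, 92.0]
contact_force: [-0.1, 0.8, -3.9]
width: 0.08
grasp_force: 60.0
```

send_rows(deltas="0.12 0.004 0 0 0 0 0;0.24 0.008 0 0 0 0 0;0.345 0.011 0 0 0 0 0;0.345 0.011 0 0 0 0 0;0.345 0.011 -0.03 0 0 0 0;0.345 0.011 -0.06 0 0 0 0;0.345 0.011 -0.065 0 0 0 0;0.345 0.011 -0.065 0 0 0 0")

```text
time_s: 8.08
tool_pos: [606.5, -148.4, 245.4]
tool_rot: [-179.9, 0.0, 92.0]
contact_force: [-1.8, 0.3, 8.1]
width: 0.087
grasp_force: 62.0
```

send_rows(deltas="0 0 -0.005 0 0 0 0.3;0 0 -0.005 0 0 0 0.4;0 0 -0.005 0 0 0 0.4;0 0 -0.005 0 0 0 0.4;0 0 0.1 0 0 0 0.4;0 0 0.3 0 0 0 0.4;0 0 0.4 0 0 0 0.5;0 0 0.4 0 0 0 1")

```text
time_s: 8.75
tool_pos: [611.2, -148.9, 329.8]
tool_rot: [179.4, 0.1, 92.0]
contact_force: [0.2, -0.2, -0.1]
width: 0.628
grasp_force: 0.0
```

send_rows(deltas="-0.2 0.2 0 0 0 0 1;-0.4 0.4 0 0 0 -0.02 1;-0.6 0.6 0 0 0 -0.042 1;-0.783 0.668 0 0 0 -0.042 1;-0.783 0.668 0 0 0 -0.042 1;-0.783 0.668 0 0 0 -0.042 1;-0.783 0.668 0 0 0 -0.042 1")

```text
time_s: 9.33
tool_pos: [449.1, -14.1, 323.8]
tool_rot: [-179.9, 0.1, 77.1]
contact_force: [1.6, -0.2, 0.1]
width: 0.997
grasp_force: 0.0
```

Run:
```python
from h import *
b=dict(A=(400,500,-70,40))
d=snap('top','t4');W=world(d);cars(W,b); cars(W,dict(hC=(560,660,-340,-250),hB=(560,660,-195,-105)),265,300)
d=snap('wrist','w4');cars(world(d),b,128)
print(r.get_state()['tool_pos'],r.get_state()['tool_rot'])
```

```text
A 0
hC 145 [ 609.6 -293.1  280.9] [ 610.2 -293. ] [10.8 60. ] 2.7 y -322.8 -263.0
hB 138 [ 606.5 -146.5  280.8] [ 607.6 -147.7] [10.  59.9] 2.1 y -177.8 -117.9
A 522 [452.1 -12.9 139.5] [451.4 -14.6] [60.6  7.5] 77.1 y -44.7 15.8
[452.11542561 -15.78351768 324.30616295] [1.79944671e+02 9.52267532e-03 7.68770347e+01]
```

send_rows(deltas="0 0 -0.2 0 0 0 1;0 0 -0.4 0 0 0 1;0 0 -0.6 0 0 0 1;0 0 -0.7 0 0 0 1;0 0 -0.7 0 0 0 1")

```text
time_s: 9.85
tool_pos: [449.5, -16.4, 179.9]
tool_rot: [-179.5, 0.1, 76.8]
contact_force: [0.1, -0.4, 0.6]
width: 1.0
grasp_force: 0.0
```

send_rows(deltas="0 0 -0.2 0 0 0 1;0 0 -0.3 0 0 0 1;0 0 -0.415 0 0 0 1;0 0 -0.415 0 0 0 1;0 0 -0.415 0 0 0 0;0 0 -0.415 0 0 0 0;0 0 -0.415 0 0 0 0;0 0 -0.415 0 0 0 0")

```text
time_s: 10.52
tool_pos: [452.8, -15.3, 102.8]
tool_rot: [179.8, -0.0, 76.9]
contact_force: [0.0, -0.3, 0.3]
width: 0.454
grasp_force: 0.0
```

send_rows(deltas="0 0 0 0 0 0 0;0 0 0 0 0 0 0;0 0 0 0 0 0 0;0 0 0 0 0 0 0")

```text
time_s: 10.85
tool_pos: [452.2, -15.3, 102.1]
tool_rot: [179.9, -0.0, 76.9]
contact_force: [0.5, -0.3, 6.5]
width: 0.086
grasp_force: 59.8
```

send_rows(deltas="0 0 0.2 0 0 0 0;0 0 0.4 0 0 0 0;0 0 0.6 0 0 0.01 0;0.1 -0.16 0.78 0 0 0.03 0;0.25 -0.32 0.78 0 0 0.042 0;0.44 -0.32 0.78 0 0 0.042 0;0.44 -0.32 0.78 0 0 0.042 0;0.44 -0.32 0.78 0 0 0.042 0")

```text
time_s: 11.52
tool_pos: [542.3, -80.4, 257.2]
tool_rot: [179.8, -0.1, 91.9]
contact_force: [-0.3, -0.1, -4.1]
width: 0.084
grasp_force: 60.6
```

send_rows(deltas="0.12 0.004 0 0 0 0 0;0.24 0.008 0 0 0 0 0;0.34 0.011 0 0 0 0 0;0.34 0.011 0 0 0 0 0;0.34 0.011 -0.03 0 0 0 0;0.34 0.011 -0.06 0 0 0 0;0.34 0.011 -0.065 0 0 0 0;0.34 0.011 -0.065 0 0 0 0")

```text
time_s: 12.18
tool_pos: [605.8, -76.2, 245.2]
tool_rot: [-179.9, 0.0, 92.1]
contact_force: [-2.5, 0.2, 7.2]
width: 0.087
grasp_force: 62.4
```

send_rows(deltas="0 0 -0.005 0 0 0 0.3;0 0 -0.005 0 0 0 0.4;0 0 -0.005 0 0 0 0.4;0 0 -0.005 0 0 0 0.4;0 0 0.1 0 0 0 0.4;0 0 0.3 0 0 0 0.4;0 0 0.4 0 0 0 0.5;0 0 0.4 0 0 0 1")

```text
time_s: 12.85
tool_pos: [610.7, -76.6, 329.6]
tool_rot: [179.4, 0.1, 92.0]
contact_force: [0.4, -0.1, -0.4]
width: 0.624
grasp_force: 0.0
```

send_rows(deltas="-0.08 0.2 0 0 0 0 1;-0.165 0.4 0 0 0 0.011 1;-0.165 0.6 0 0 0 0.011 1;-0.165 0.8 0 0 0 0.011 1;-0.165 0.9 0 0 0 0.011 1;-0.165 0.9 0 0 0 0.011 1;-0.165 0.9 0 0 0 0.011 1")

```text
time_s: 13.43
tool_pos: [573.8, 104.6, 323.7]
tool_rot: [-179.9, 0.0, 96.2]
contact_force: [0.8, -0.5, 0.1]
width: 1.001
grasp_force: 0.0
```

send_rows(deltas="0 0.2 0 0 0 0 1;0 0.4 -0.1 0 0 0 1;0 0.6 -0.2 0 0 0 1;0 0.823 -0.4 0 0 0 1;0 0.823 -0.5 0 0 0 1;0 0.823 -0.5 0 0 0 1")

```text
time_s: 13.93
tool_pos: [570.1, 268.9, 217.3]
tool_rot: [-179.4, 0.1, 96.3]
contact_force: [-0.6, -1.3, 0.0]
width: 1.001
grasp_force: 0.0
```

Run:
```python
from h import *
d=snap('top','t5');W=world(d);cars(W,dict(hC=(560,660,-340,-250),hB=(560,660,-195,-105),hA=(560,660,-120,-30)),265,300)
d=snap('wrist','w5');W=world(d)
im=cv2.cvtColor(d['image'],cv2.COLOR_RGB2BGR);cv2.imwrite('pics/w5.png',im)
w=W[(W[...,2]>60)&(W[...,2]<125)&(W[...,0]>545)&(W[...,0]<605)&(W[...,1]>240)&(W[...,1]<310)]
print('handle',len(w),w.mean(0).round(1),w.min(0).round(1),w.max(0).round(1))
if len(w)>5: print(np.degrees(np.arctan(np.polyfit(w[:,1],w[:,0],1)[0])))
print(r.get_state()['tool_pos'],r.get_state()['tool_rot'],r.get_state()['joints'])
```

```text
hC 146 [ 609.6 -292.8  281.1] [ 610.3 -293.3] [10.4 59.8] 4.5 y -323.5 -263.5
hB 139 [ 606.5 -146.1  280.7] [ 607.1 -141.2] [ 9.3 72.5] 1.9 y -177.6 -105.1
hA 142 [606.  -77.2 280. ] [607.4 -82.6] [11.6 73.3] 0.9 y -119.3 -45.9
handle 1267 [575.  273.2 106.7] [566.7 240.  101.1] [584.1 304.2 110. ]
-5.90739267539572
[573.97093116 265.33307001 222.12461116] [-1.79755249e+02  1.75811017e-01  9.59408319e+01] [ -8.80654006  30.31970547 -28.84199042 103.98462699  18.39907322
  50.67958254 -40.26939168]
```

View pics/w5.png

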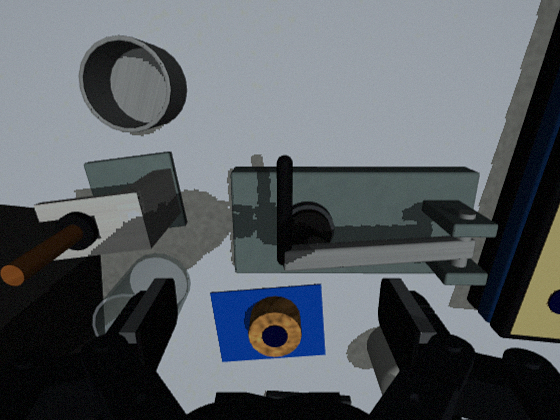

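The three carriers all hang with tops at about 281 mm. The wrist view shows the lever's black handle at (285,210) and the arm at (370,250). The handle axis is near (575.5, 267.5, 102). I'll grip it and raise it along the arc.

send_rows(deltas="0.005 0 -0.2 0 0 0 1;0.005 0 -0.4 0 0 0 1;0.005 0 -0.6 0 0 0 1;0.005 0 -0.705 0 0 0 1;0.005 0 -0.705 0 0 0 1;0.005 0 -0.705 0 0 0 0;0.005 0 -0.705 0 0 0 0;0.005 0 -0.705 0 0 0 0", squeeze=30)

```text
time_s: 14.7
tool_pos: [577.9, 267.9, 86.3]
tool_rot: [179.7, -0.1, 95.9]
contact_force: [-1.0, 0.4, 0.3]
width: 0.605
grasp_force: 0.0
```

send_rows(deltas="0 0 0 0 0 0 0;0 0 0 0 0 0 0;0 0 0 0 0 0 0;0 0 0 0 0 0 0;0 0 0 0 0 0 0")

```text
time_s: 15.12
tool_pos: [576.0, 267.9, 83.8]
tool_rot: [179.9, -0.0, 96.0]
contact_force: [1.0, -0.7, 0.8]
width: 0.123
grasp_force: 29.2
```

send_rows(deltas="0.015 0.002 0.078 0 0 0 0;0.039 0.004 0.155 0 0 0 0;0.08 0.008 0.248 0 0 0 0;0.132 0.014 0.335 0 0 0 0;0.195 0.02 0.414 0 0 0 0;0.267 0.028 0.483 0 0 0 0;0.349 0.036 0.544 0 0 0 0;0.437 0.046 0.592 0 0 0 0")

```text
time_s: 15.78
tool_pos: [656.1, 276.5, 202.8]
tool_rot: [-179.2, 0.2, 96.1]
contact_force: [-11.7, -3.2, 8.5]
width: 0.119
grasp_force: 29.6
```

send_rows(deltas="0.062 0.006 0.026 0 0 0 0;0.126 0.013 0.046 0 0 0 0;0.179 0.019 0.059 0 0 0 0;0.233 0.024 0.068 0 0 0 0;0.252 0.026 0.069 0 0 0 0;0.252 0.026 0.069 0 0 0 0;0.252 0.026 0.069 0 0 0 0")

```text
time_s: 16.37
tool_pos: [710.0, 282.4, 217.5]
tool_rot: [-179.6, 0.1, 96.0]
contact_force: [-7.7, -2.7, 11.9]
width: 0.128
grasp_force: 31.7
```

send_rows(deltas="0.03 0.003 -0.005 0 0 0 0;0.03 0.003 -0.005 0 0 0 0;0.03 0.003 -0.005 0 0 0 0")

```text
time_s: 16.62
tool_pos: [710.2, 282.5, 217.4]
tool_rot: [-178.9, 0.3, 96.1]
contact_force: [-20.0, -6.4, 21.8]
width: 0.126
grasp_force: 32.8
```

Run:
```python
from h import *
s=r.get_state();print(s['tool_pos'],s['contact_force'])
```

```text
[710.16300596 282.51157894 217.39306671] [-19.95956926  -6.37226278  21.84687126]
```

The lever is against its stop, since the force rises with no motion. I'll release it and go over the brush.

send_rows(deltas="-0.045 -0.002 0.015 0 0 0 0.4;-0.045 -0.002 0.015 0 0 0 0.6;-0.045 -0.002 0.015 0 0 0 0.6;-0.045 -0.002 0.015 0 0 0 0.6;-0.045 -0.002 0.2 0 0 0 0.6;-0.045 -0.002 0.4 0 0 0 0.6;-0.045 -0.002 0.4 0 0 0 0.6")

```text
time_s: 17.2
tool_pos: [715.0, 284.9, 303.2]
tool_rot: [179.2, -0.3, 95.9]
contact_force: [2.1, 0.4, 2.5]
width: 0.601
grasp_force: 0.0
```

send_rows(deltas="-0.2 -0.05 0 0 0 0 1;-0.4 -0.1 0 0 0 0 1;-0.6 -0.15 0 0 0 0 1;-0.8 -0.2 0 0 0 0 1;-0.95 -0.28 0 0 0 0 1;-0.95 -0.28 0 0 0 0 1;-0.95 -0.28 0 0 0 0 1")

```text
time_s: 17.78
tool_pos: [519.3, 225.1, 294.4]
tool_rot: [180.0, 0.1, 96.0]
contact_force: [1.0, 0.0, -0.2]
width: 1.001
grasp_force: 0.0
```

send_rows(deltas="-0.2 0 -0.1 0 0 0.01 1;-0.4 0 -0.15 0 0 0.02 1;-0.52 0 -0.2 0 0 0.02 1;-0.52 0 -0.2 0 0 0.02 1;-0.52 0 -0.2 0 0 0.02 1")

```text
time_s: 18.2
tool_pos: [416.7, 227.0, 254.3]
tool_rot: [180.0, -0.0, 103.3]
contact_force: [1.0, 0.4, 0.2]
width: 0.999
grasp_force: 0.0
```

Run:
```python
from h import *
def br(W,t):
    for lo,hi in((168,185),(115,168)):
        w=W[(W[...,2]>lo)&(W[...,2]<hi)&(W[...,0]>385)&(W[...,0]<445)&(W[...,1]>195)&(W[...,1]<255)]
        if len(w)>3: print(t,lo,len(w),w.mean(0).round(1),w.min(0).round(1),w.max(0).round(1))
for f in('top0','t1','t3'): br(world(load(f)),f)
d=snap('wrist','w6');W=world(d);br(W,'wrist');cv2.imwrite('pics/w6.png',cv2.cvtColor(d['image'],cv2.COLOR_RGB2BGR))
s=r.get_state();print(s['tool_pos'],s['tool_rot'],s['contact_force'])
d=snap('side','s6');br(world(d),'side')
```

```text
top0 168 28 [415.2 225.5 174.7] [408.5 217.9 169.4] [421.3 232.1 179.9]
top0 115 23 [413.7 220.1 140.1] [407.8 217.9 115.4] [425.2 223.8 166.9]
t1 168 30 [414.8 225.  175.5] [408.7 218.  170. ] [421.3 231.2 180.9]
t1 115 21 [413.4 219.6 137. ] [407.1 213.3 115.5] [420.2 225.6 162.9]
t3 168 28 [414.9 225.4 174.9] [408.5 219.  169.7] [421.4 231.2 180.7]
t3 115 23 [414.2 220.4 139.3] [407.9 216.5 115.1] [422.7 224.2 167.1]
wrist 168 379 [414.8 227.7 174.2] [408.1 219.7 168.1] [421.8 234.1 176.3]
wrist 115 354 [413.8 232.3 144.2] [408.  225.5 115.3] [421.5 234.2 168. ]
[418.42989956 227.36149581 254.87155718] [ 1.79863650e+02 -8.32248271e-02  1.03174412e+02] [ 0.55160086 -0.50979841 -0.74196153]
side 168 29 [414.7 228.3 172.9] [408.3 220.2 168.1] [421.8 234.1 176.6]
side 115 87 [414.4 231.1 142.2] [407.7 224.2 115.9] [421.3 234.8 167.5]
```

View pics/w6.png

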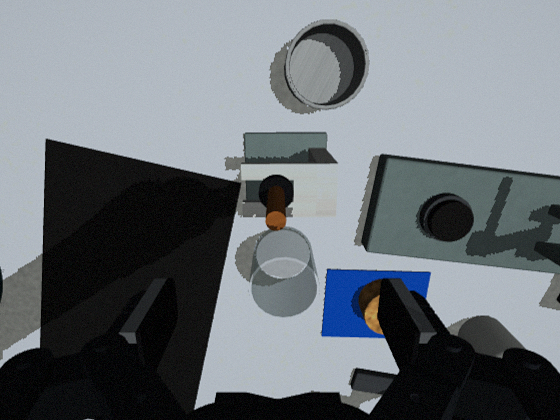

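The wrist view shows the brush handle at (275,215) with its collar in the fork, the beaker at (283,270), the pot at (325,65) and the uncovered pad at (448,217). I'll grip the brush and measure the three targets.

Run:
```python
from h import *
for f in('w6','w5','top0'):
    W=world(load(f))
    for n,(x0,x1,y0,y1,zl,zh) in dict(pot=(385,485,285,390,49,60),beaker=(400,500,75,178,78,92),pad=(560,640,185,260,45,60),base=(500,780,140,320,24,36)).items():
        w=W[(W[...,2]>zl)&(W[...,2]<zh)&(W[...,0]>x0)&(W[...,0]<x1)&(W[...,1]>y0)&(W[...,1]<y1)]
        if len(w)>10:
            c,s,a=cv2.minAreaRect(w[:,:2].astype(np.float32)); print(f,n,len(w),w[:,2].mean().round(1),np.round(c,1),np.round(s,1),round(a,1))
```

```text
w6 pot 1321 54.0 [435.5 338.5] [75.1 75. ] 22.1
w6 beaker 961 83.0 [446.6 126. ] [70.9 71.6] 27.6
w6 pad 1427 51.1 [603.6 223.3] [43.6 44.4] 72.2
w6 base 15392 29.3 [643.4 227.7] [230.9 110. ] 6.2
w5 pot 1820 53.9 [436.2 338.5] [75.2 75.2] 25.9
w5 beaker 408 83.0 [427.2 141.3] [62.7 20.4] 55.7
w5 pad 745 51.2 [606.4 231.4] [28.  39.2] 89.5
w5 base 15217 29.5 [648.5 228.6] [239.8 109.7] 6.2
top0 pot 129 54.5 [434.6 335.8] [73.6 75.9] 0.3
top0 beaker 101 84.7 [447.6 123.9] [69.7 70.1] 1.1
top0 pad 90 51.3 [599.9 215.4] [38.1 43.7] 47.8
top0 base 2221 30.3 [648.5 226.8] [240.7 110.9] 6.3
```

send_rows(deltas="-0.006 0.002 -0.2 0 0 0 1;-0.006 0.002 -0.4 0 0 0 1;-0.006 0.002 -0.6 0 0 0 1;-0.006 0.002 -0.657 0 0 0 1;-0.006 0.002 -0.657 0 0 0 1;-0.006 0.002 -0.657 0 0 0 0.5;-0.006 0.002 -0.657 0 0 0 0;-0.006 0.002 -0.657 0 0 0 0", squeeze=40)

```text
time_s: 18.97
tool_pos: [417.0, 227.7, 124.6]
tool_rot: [179.8, -0.1, 103.1]
contact_force: [-0.0, 0.3, -0.1]
width: 0.602
grasp_force: 0.0
```

send_rows(deltas="0 0 0 0 0 0 0;0 0 0 0 0 0 0;0 0 0 0 0 0 0;0 0 0 0 0 0 0;0 0 0 0 0 0 0")

```text
time_s: 19.38
tool_pos: [415.6, 226.8, 124.0]
tool_rot: [179.9, 0.0, 103.2]
contact_force: [-0.4, -0.5, 7.0]
width: 0.151
grasp_force: 38.9
```

send_rows(deltas="0 0 0.1 0 0 0 0;0 0 0.25 0 0 0 0;0 0 0.4 0 0 0 0;0 0 0.55 0 0 0 0;0 0 0.55 0 0 0 0;0.05 0.2 0.55 0 0 0 0;0.1 0.4 0.55 0 0 0 0;0.102 0.555 0.55 0 0 0 0")

```text
time_s: 20.05
tool_pos: [437.7, 339.7, 233.3]
tool_rot: [179.8, -0.1, 103.0]
contact_force: [0.5, 1.0, 0.0]
width: 0.157
grasp_force: 39.1
```

Run:
```python
from h import *
d=snap('side','s7');im=cv2.cvtColor(d['image'],cv2.COLOR_RGB2BGR)
cv2.imwrite('pics/s7c.png',cv2.resize(im[180:350,160:350],None,fx=3,fy=3,interpolation=cv2.INTER_CUBIC))
W=world(d);t=r.get_state()['tool_pos'];print(t)
w=W[(abs(W[...,0]-t[0])<25)&(abs(W[...,1]-t[1])<25)&(W[...,2]>100)&(W[...,2]<232)]
for z in range(110,232,10):
    q=w[(w[:,2]>=z)&(w[:,2]<z+10)]
    if len(q): print(z,len(q),q.mean(0).round(1),np.ptp(q[:,0]).round(1))
```

```text
[435.76144697 348.17804303 234.15945847]
120 3 [437.2 342.3 127.8] 5.0
130 13 [437.  343.  135.5] 9.9
140 17 [436.8 343.4 145.4] 10.1
150 14 [436.8 343.7 154.9] 10.5
160 19 [437.2 343.8 164.7] 9.6
170 17 [437.1 343.4 175.3] 10.4
180 17 [437.3 343.3 184.8] 9.9
190 18 [437.  343.1 194.9] 10.0
200 6 [439.4 347.6 206.4] 23.3
210 87 [436.4 344.9 215.8] 28.7
220 21 [435.5 344.1 224.9] 11.8
230 3 [435.7 344.  230.7] 11.0
```

View pics/s7c.png

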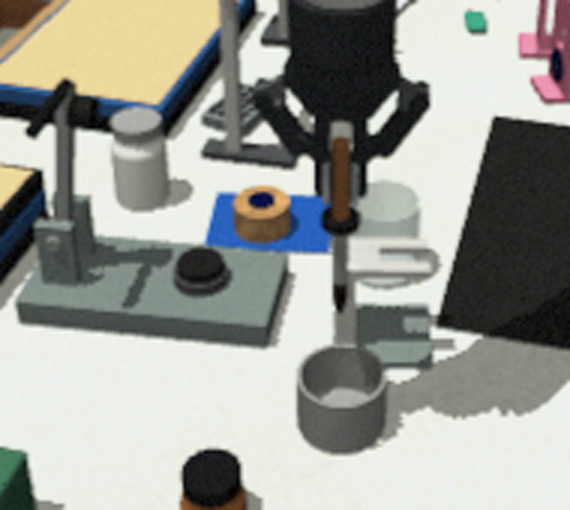

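The brush hangs vertical in the fingers, with its tip at crop (340,295) and about 125 mm high. The lever is upright at (65,100) and the pad uncovered at (200,265). I'll settle, then dip in the pot.

send_rows(deltas="0 0 0 0 0 0 0;0 0 0 0 0 0 0;0 0 0 0 0 0 0;0 0 -0.15 0 0 0 0;0 0 -0.3 0 0 0 0;0 0 -0.45 0 0 0 0;0 0 -0.535 0 0 0 0;0 0 -0.535 0 0 0 0")

```text
time_s: 20.77
tool_pos: [433.6, 333.2, 122.4]
tool_rot: [-179.6, 0.3, 103.1]
contact_force: [-0.1, -0.9, -0.6]
width: 0.155
grasp_force: 39.1
```

send_rows(deltas="0 0 0 0 0 0 0;0 0 0 0 0 0 0;0 0 0 0 0 0 0;0 0 0 0 0 0 0;0 0 0 0 0 0 0;0 0 0 0 0 0 0")

```text
time_s: 21.27
tool_pos: [435.9, 337.9, 126.9]
tool_rot: [179.9, -0.0, 103.2]
contact_force: [-0.7, -0.8, -0.7]
width: 0.153
grasp_force: 39.1
```

send_rows(deltas="0 0 0.15 0 0 0 0;0 0 0.3 0 0 0 0;0 0 0.45 0 0 0 0;0 0 0.535 0 0 0 0;0 0 0.535 0 0 0 0;0 0 0.535 0 0 0 0")

```text
time_s: 21.77
tool_pos: [435.9, 338.0, 234.2]
tool_rot: [179.9, -0.0, 103.2]
contact_force: [0.2, -0.6, -0.9]
width: 0.152
grasp_force: 39.1
```

send_rows(deltas="0.2 -0.15 0 0 0 0 0;0.4 -0.28 0 0 0 0 0;0.6 -0.42 0 0 0 0 0;0.75 -0.52 0 0 0 0 0;0.84 -0.573 0 0 0 0 0;0.84 -0.573 0 0 0 0 0;0.84 -0.573 0 0 0 0 0;0.84 -0.573 0 0 0 0 0")

```text
time_s: 22.43
tool_pos: [602.0, 223.0, 231.3]
tool_rot: [-179.8, -0.0, 103.2]
contact_force: [0.5, 0.3, 0.7]
width: 0.151
grasp_force: 39.2
```

send_rows(deltas="0 0 -0.1 0 0 0 0;0 0 -0.2 0 0 0 0;0 0 -0.28 0 0 0 0;0 0 -0.32 0 0 0 0;0 0 -0.335 0 0 0 0;0 0 -0.335 0 0 0 0;0 0 -0.335 0 0 0 0;0 0 -0.335 0 0 0 0")

```text
time_s: 23.1
tool_pos: [603.9, 223.8, 167.2]
tool_rot: [179.9, -0.0, 103.2]
contact_force: [-0.2, 1.4, 0.1]
width: 0.152
grasp_force: 39.2
```

send_rows(deltas="0 0 -0.01 0 0 0 0;0 0 -0.02 0 0 0 0;0 0 -0.03 0 0 0 0;0 0 -0.03 0 0 0 0;0 0 -0.03 0 0 0 0;0 0 -0.03 0 0 0 0")

```text
time_s: 23.6
tool_pos: [603.8, 223.1, 160.3]
tool_rot: [180.0, -0.0, 103.2]
contact_force: [0.1, 0.2, 1.4]
width: 0.148
grasp_force: 39.3
```

Run:
```python
from h import *
d=snap('side','s8');im=cv2.cvtColor(d['image'],cv2.COLOR_RGB2BGR)
cv2.imwrite('pics/s8c.png',cv2.resize(im[210:310,170:280],None,fx=5,fy=5,interpolation=cv2.INTER_CUBIC))
s=r.get_state();print(s['tool_pos'],s['contact_force'])
```

```text
[603.78703083 223.13922748 160.33860632] [ 0.14285519 -0.11328912  1.48714676]
```

View pics/s8c.png

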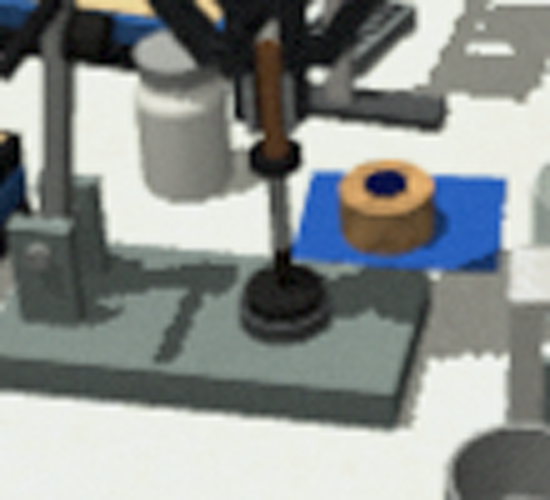

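The tip touches the pad centre at crop (283,280) with about 1.4 N. I'll press a little more for a clear dab, then go to the beaker.

send_rows(deltas="0 0 -0.01 0 0 0 0;0 0 -0.015 0 0 0 0;0 0 -0.015 0 0 0 0;0 0 -0.015 0 0 0 0;0 0 -0.015 0 0 0 0;0 0 -0.015 0 0 0 0")

```text
time_s: 24.15
tool_pos: [603.7, 223.2, 157.3]
tool_rot: [180.0, -0.0, 103.2]
contact_force: [0.6, -0.0, 1.4]
width: 0.15
grasp_force: 39.4
```

send_rows(deltas="0 0 0.05 0 0 0 0;0 0 0.15 0 0 0 0;0 0 0.3 0 0 0 0;0 0 0.38 0 0 0 0;0 0 0.38 0 0 0 0;0 0 0.38 0 0 0 0")

```text
time_s: 24.65
tool_pos: [603.5, 223.2, 234.1]
tool_rot: [179.9, -0.0, 103.2]
contact_force: [0.3, -0.1, 0.4]
width: 0.153
grasp_force: 39.2
```

send_rows(deltas="-0.2 -0.12 0 0 0 0 0;-0.4 -0.24 0 0 0 0 0;-0.55 -0.36 0 0 0 0 0;-0.7 -0.44 0 0 0 0 0;-0.783 -0.487 0 0 0 0 0;-0.783 -0.487 0 0 0 0 0;-0.783 -0.487 0 0 0 0 0;-0.783 -0.487 0 0 0 0 0")

```text
time_s: 25.32
tool_pos: [447.4, 125.9, 232.8]
tool_rot: [180.0, -0.0, 103.2]
contact_force: [-0.2, -0.0, 0.3]
width: 0.153
grasp_force: 39.3
```

send_rows(deltas="0 0 0 0 0 0 0;0 0 0 0 0 0 0;0 0 -0.15 0 0 0 0;0 0 -0.3 0 0 0 0;0 0 -0.42 0 0 0 0;0 0 -0.515 0 0 0 0;0 0 -0.515 0 0 0 0;0 0 -0.515 0 0 0 0")

```text
time_s: 25.98
tool_pos: [446.9, 126.2, 129.4]
tool_rot: [-179.9, -0.0, 103.2]
contact_force: [-0.3, 1.0, -0.2]
width: 0.151
grasp_force: 39.3
```

send_rows(deltas="0 0 0 0 0 0 0;0 0 0 0 0 0 0;0 0 0 0 0 0 0;0 0 0 0 0 0 0;0 0 0 0 0 0 0;0 0 0 0 0 0 0")

```text
time_s: 26.48
tool_pos: [447.2, 125.6, 130.6]
tool_rot: [179.9, 0.0, 103.2]
contact_force: [0.1, -0.7, -1.3]
width: 0.151
grasp_force: 39.3
```

send_rows(deltas="0 0 0.15 0 0 0 0;0 0 0.3 0 0 0 0;0 0 0.42 0 0 0 0;0 0 0.515 0 0 0 0;0 0 0.515 0 0 0 0;0 0 0.515 0 0 0 0")

```text
time_s: 26.98
tool_pos: [447.5, 125.6, 234.0]
tool_rot: [179.8, 0.0, 103.2]
contact_force: [-0.4, -0.8, -0.9]
width: 0.152
grasp_force: 39.3
```

send_rows(deltas="-0.05 0.15 0 0 0 0 0;-0.1 0.3 0 0 0 0 0;-0.14 0.42 0 0 0 0 0;-0.159 0.505 0 0 0 0 0;-0.159 0.505 0 0 0 0 0;-0.159 0.505 0 0 0 0 0;-0.159 0.505 0 0 0 0 0;-0.159 0.505 0 0 0 0 0")

```text
time_s: 27.65
tool_pos: [415.0, 224.9, 232.2]
tool_rot: [-179.9, 0.1, 103.1]
contact_force: [-0.8, -1.3, -0.1]
width: 0.151
grasp_force: 39.3
```

send_rows(deltas="0 0 0 0 0 0 0;0 0 -0.08 0 0 0 0;0 0 -0.14 0 0 0 0;0 0 -0.2 0 0 0 0;0 0 -0.28 0 0 0 0;0 0 -0.36 0 0 0 0;0 0 -0.44 0 0 0 0;0 0 -0.5 0 0 0 0")

```text
time_s: 28.32
tool_pos: [415.2, 225.4, 131.9]
tool_rot: [-179.9, 0.0, 103.1]
contact_force: [0.6, -0.8, -0.1]
width: 0.152
grasp_force: 39.3
```

send_rows(deltas="0 0 -0.03 0 0 0 0;0 0 -0.045 0 0 0 0;0 0 -0.05 0 0 0 0;0 0 -0.05 0 0 0 0;0 0 -0.05 0 0 0 0")

```text
time_s: 28.73
tool_pos: [414.9, 225.5, 124.0]
tool_rot: [-180.0, 0.1, 103.1]
contact_force: [-1.7, -1.3, 6.5]
width: 0.152
grasp_force: 40.1
```

Run:
```python
from h import *
d=snap('side','s9');im=cv2.cvtColor(d['image'],cv2.COLOR_RGB2BGR)
cv2.imwrite('pics/s9c.png',cv2.resize(im[210:310,230:350],None,fx=5,fy=5,interpolation=cv2.INTER_CUBIC))
s=r.get_state();print(s['tool_pos'],s['contact_force'])
```

```text
[414.92054219 225.4683995  124.01333065] [-2.85083823 -1.08805469  5.85642148]
```

View pics/s9c.png

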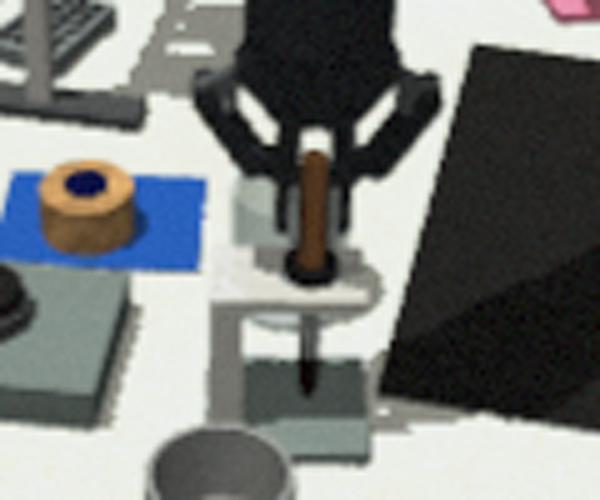

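The collar is seated on the fork at crop (310,270), with the brush vertical. I'll release it and return to the lever handle.

send_rows(deltas="0 0 0 0 0 0 0.3;0 0 0 0 0 0 0.6;0 0 0 0 0 0 0.6;0 0 0 0 0 0 0.6;0 0 0 0 0 0 0.6;0 0 0.2 0 0 0 0.6;0 0 0.4 0 0 0 0.6;0 0 0.6 0 0 0 0.6")

```text
time_s: 29.45
tool_pos: [414.2, 226.5, 243.8]
tool_rot: [-179.8, -0.0, 103.2]
contact_force: [0.8, 0.6, 0.2]
width: 0.599
grasp_force: 0.0
```

send_rows(deltas="0 0 0.1 0 0 0 0.6;0.1 0.03 0.22 0 0 -0.01 0.6;0.3 0.1 0.22 0 0 -0.02 0.6;0.5 0.15 0.22 0 0 -0.02 0.6;0.7 0.2 0.22 0 0 -0.02 0.6;0.8 0.25 0.22 0 0 -0.02 0.6;0.8 0.28 0.22 0 0 -0.02 0.6;0.8 0.28 0.22 0 0 -0.02 0.6")

```text
time_s: 30.12
tool_pos: [575.3, 284.2, 286.4]
tool_rot: [-179.9, -0.1, 96.0]
contact_force: [-0.8, 0.2, 0.9]
width: 0.596
grasp_force: 0.0
```

send_rows(deltas="0.2 0 0 0 0 0 0.6;0.4 0 0 0 0 0 0.6;0.6 0 0 0 0 0 0.6;0.675 0 0 0 0 0 0.6;0.675 0 0 0 0 0 0.6;0.675 0 0 0 0 0 0.6")

```text
time_s: 30.62
tool_pos: [708.7, 282.3, 286.3]
tool_rot: [-179.8, 0.0, 96.0]
contact_force: [-0.6, 0.4, -0.3]
width: 0.604
grasp_force: 0.0
```

Run:
```python
from h import *
s=r.get_state();print(s['tool_pos'],s['tool_rot'],s['contact_force'],s['joints'].round(0))
d=snap('wrist','w10');W=world(d)
w=W[(W[...,2]>222)&(W[...,2]<255)&(W[...,0]>680)&(W[...,0]<740)&(W[...,1]>245)&(W[...,1]<325)]
if len(w): print(len(w),w.mean(0).round(1),w.min(0).round(1),w.max(0).round(1))
d=snap('side','s10');W=world(d)
w=W[(W[...,2]>222)&(W[...,2]<255)&(W[...,0]>680)&(W[...,0]<740)&(W[...,1]>255)&(W[...,1]<325)]
if len(w): print('side',len(w),w.mean(0).round(1),w.min(0).round(1),w.max(0).round(1))
for lo,hi in((168,185),(115,168)):
    w=W[(W[...,2]>lo)&(W[...,2]<hi)&(W[...,0]>385)&(W[...,0]<445)&(W[...,1]>195)&(W[...,1]<255)]
    print('brush',len(w),w.mean(0).round(1),w.min(0).round(1),w.max(0).round(1))
```

```text
[708.72620664 282.30917444 286.33236816] [-1.79849315e+02  2.09310028e-02  9.59953099e+01] [-0.6394557   0.41465487 -0.26402457] [ -6.  37. -33.  82.  21.  66. -36.]
2332 [709.4 283.8 238.2] [700.6 245.  232.6] [719.4 318.8 241.5]
side 87 [706.3 289.2 237.7] [700.3 255.7 230. ] [716.  319.3 241.2]
brush 24 [414.1 226.8 173.7] [408.  219.8 168.5] [420.6 232.  176.8]
brush 91 [413.8 229.6 142.1] [407.4 223.7 115.5] [421.3 233.7 167.6]
```

The brush is back exactly where it was. I'll grip the handle and lower the lever.

send_rows(deltas="0 0 -0.15 0 0 0 0.6;0 0 -0.28 0 0 0 0.6;0 0 -0.353 0 0 0 0.6;0 0 -0.353 0 0 0 0.6;0 0 -0.353 0 0 0 0;0 0 -0.353 0 0 0 0;0 0 -0.353 0 0 0 0;0 0 -0.353 0 0 0 0", squeeze=30)

```text
time_s: 31.38
tool_pos: [709.9, 283.5, 218.8]
tool_rot: [179.9, -0.1, 96.0]
contact_force: [-2.5, -0.3, 4.8]
width: 0.125
grasp_force: 29.3
```

send_rows(deltas="0 0 0 0 0 0 0;0 0 0 0 0 0 0;0 0 0 0 0 0 0;0 0 0 0 0 0 0")

```text
time_s: 31.72
tool_pos: [709.9, 283.5, 218.8]
tool_rot: [179.9, -0.1, 96.0]
contact_force: [-2.9, -0.6, 5.8]
width: 0.126
grasp_force: 29.5
```

send_rows(deltas="-0.055 -0.006 -0.009 0 0 0 0;-0.107 -0.011 -0.021 0 0 0 0;-0.171 -0.018 -0.041 0 0 0 0;-0.234 -0.025 -0.068 0 0 0 0;-0.35 -0.037 -0.135 0 0 0 0;-0.452 -0.048 -0.222 0 0 0 0;-0.539 -0.057 -0.325 0 0 0 0;-0.594 -0.062 -0.418 0 0 0 0")

```text
time_s: 32.38
tool_pos: [592.1, 270.9, 134.3]
tool_rot: [179.7, -0.1, 96.1]
contact_force: [3.4, -0.9, 0.5]
width: 0.127
grasp_force: 31.3
```

send_rows(deltas="-0.038 -0.004 -0.087 0 0 0 0;-0.064 -0.007 -0.178 0 0 0 0;-0.078 -0.008 -0.258 0 0 0 0;-0.084 -0.009 -0.325 0 0 0 0;-0.084 -0.009 -0.352 0 0 0 0;-0.084 -0.009 -0.352 0 0 0 0;-0.084 -0.009 -0.352 0 0 0 0")

```text
time_s: 32.97
tool_pos: [574.4, 269.0, 62.3]
tool_rot: [-180.0, -0.0, 96.0]
contact_force: [-1.6, 2.1, -1.3]
width: 0.122
grasp_force: 32.3
```

send_rows(deltas="0 0 -0.02 0 0 0 0;0 0 -0.03 0 0 0 0;0 0 -0.03 0 0 0 0;0 0 -0.03 0 0 0 0")

```text
time_s: 33.3
tool_pos: [574.4, 269.0, 59.5]
tool_rot: [179.9, 0.0, 96.0]
contact_force: [-6.0, -1.4, 16.9]
width: 0.122
grasp_force: 34.1
```

send_rows(deltas="0 0 0 0 0 0 0.3;0 0 0 0 0 0 0.6;0 0 0 0 0 0 0.6;0 0 0 0 0 0 0.6;0 0 0.01 0 0 0 0.6;0 0 0.2 0 0 0 0.6;0 0 0.4 0 0 0 0.6;0 0 0.6 0 0 0 0.6")

```text
time_s: 33.97
tool_pos: [573.8, 267.9, 176.8]
tool_rot: [-179.8, 0.0, 96.0]
contact_force: [1.0, 0.5, 0.9]
width: 0.602
grasp_force: 0.0
```

send_rows(deltas="0 0 0.2 0 0 0 0.6;-0.2 -0.2 0.5 0 0 0 0.6;-0.4 -0.4 0.5 0 0 0 0.6;-0.4 -0.6 0.5 0 0 0 0.6;-0.4 -0.8 0.5 0 0 0 0.6;-0.4 -1 0.5 0 0 0 0.6;-0.4 -1 0.5 0 0 0 0.6;-0.4 -1 0.5 0 0 0 0.6")

```text
time_s: 34.63
tool_pos: [493.3, 59.5, 276.0]
tool_rot: [-179.8, 0.3, 95.3]
contact_force: [-0.0, -0.8, -1.2]
width: 0.599
grasp_force: 0.0
```

send_rows(deltas="0 -0.2 0 0 0 0 0.6;0 -0.4 0 0 0 0 0.6;0 -0.6 0 0 0 0 0.6;0 -0.8 0 0 0 0 0.6;0 -0.9 0 0 0 0 0.6;0 -0.9 0 0 0 0 0.6;0 -0.9 0 0 0 0 0.6")

```text
time_s: 35.22
tool_pos: [494.4, -112.7, 276.3]
tool_rot: [-180.0, -0.0, 95.8]
contact_force: [0.2, 0.6, -0.1]
width: 0.596
grasp_force: 0.0
```

Run:
```python
from h import *
d=snap('side','s11')
W=world(d)
w=W[(W[...,2]>60)&(W[...,2]<125)&(W[...,0]>540)&(W[...,0]<600)&(W[...,1]>252)&(W[...,1]<310)]
print('handle side',len(w),w.mean(0).round(1),w[:,2].max())
d=snap('top','t11');W=world(d)
w=W[(W[...,2]>60)&(W[...,2]<125)&(W[...,0]>540)&(W[...,0]<600)&(W[...,1]>252)&(W[...,1]<310)]
print('handle top',len(w),w.mean(0).round(1),w[:,2].max())
cars(W,dict(hC=(560,660,-340,-250),hB=(560,660,-187,-112),hA=(560,660,-112,-30)),265,300)
for f in('top0','t11'):
  w=world(load(f))
  for n,(x0,x1,y0,y1,zl,zh) in dict(pot=(385,485,285,390,49,60),beaker=(400,500,75,178,78,92),brush=(385,445,195,255,168,185)).items():
    q=w[(w[...,2]>zl)&(w[...,2]<zh)&(w[...,0]>x0)&(w[...,0]<x1)&(w[...,1]>y0)&(w[...,1]<y1)]
    print(f,n,len(q),q.mean(0).round(1) if len(q) else '')
a=cv2.cvtColor(load('s11')['image'],cv2.COLOR_RGB2BGR)[110:340,150:400]
cv2.imwrite('pics/fin.png',cv2.resize(a,None,fx=2.5,fy=2.5,interpolation=cv2.INTER_CUBIC))
```

```text
handle side 63 [571.3 280.5  84.3] 88.62316681599657
handle top 78 [572.1 276.1  84.6] 92.7534287895794
hC 142 [ 609.7 -292.8  281.1] [ 610.7 -292.1] [10.2 58.8] 2.1 y -321.4 -262.7
hB 131 [ 606.6 -144.7  280.8] [ 607.3 -146.9] [10.  57.9] 1.6 y -175.9 -118.0
hA 134 [606.  -74.8 280.3] [607.1 -75.5] [ 9.8 59.1] 2.2 y -105.2 -45.9
top0 pot 129 [434.3 337.6  54.5]
top0 beaker 101 [448.9 126.3  84.7]
top0 brush 28 [415.2 225.5 174.7]
t11 pot 130 [434.8 337.4  54.2]
t11 beaker 102 [447.8 125.1  84.9]
t11 brush 27 [414.4 223.3 175. ]
```

View pics/fin.png

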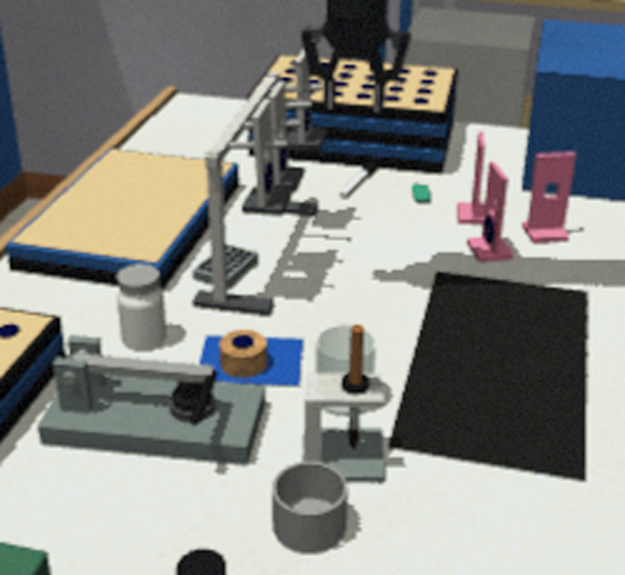

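The final view shows the lever level at crop (140,365) with the handle axis at about 80 mm. The brush hangs in its stand at (355,370), the pot and beaker are upright and unmoved, and three carriers hang on the pegs. I'll hand it in.

```bash
python3 -c "
from bench import job
print(job.job_done())"
```

```text
the job is handed in; nothing more can be done
None
```

The job is handed in after about 35 s of robot time, with no verdict returned: lever raised to its stop, brush dipped in the pot, dabbed on the pad, rinsed in the beaker and rehung, lever fully down again, and all three bare carriers hanging one to a peg.

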